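# Square up and clamp a whetstone on its sharpening board

### The job

Get the whetstone ready for sharpening: take the small dressing stone that blocks its seat off the wooden board and lay it on the round plate, then slide the whetstone in between the end stop and the opened clamp until its whole long side lies flush against the steel fence. Finally swing the clamp lever fully home so that the whetstone is held tight against the end stop, still flush with the fence; leave the other kitchen things standing where they are.

Things in the scene. Friction and masses are not known exactly. Their poses are not given: they have to be found in the camera images.
- board: Fixed wooden sharpening board, 280 by 340 mm, 18 mm thick. Origin on the worktop; x points across the board to the fence (away from the robot), y along it to the left. In this frame (mm, used below too) the wood spans x -140 to 140, y -185 to 155. The seated whetstone's centre is at x 73, y 0, its length along y. It carries only the fence, end stop and clamp.
- fence (a point): Middle of the top edge of the steel fence's face, board frame x 118, y 0. The fence runs along y from -100 to 100, faces -x, stands 16 mm above the wood and is 6 mm thick, with a flat foot behind.
- end_stop (a point): Middle of the top edge of the end stop's face, board frame x 83, y 100. Fixed steel block with a thin rubber face at the seat's left end, facing -y, from x 54 to 112, 16 mm thick, 20 mm above the wood.
- pivot (a point): Clamp's upright pivot at the wood's surface, board frame x 84, y -143.9. Eccentric steel disc: radius 28, centre 16 mm off the pivot, from 2 to 24 mm above the wood, lever above it. It reaches to y = -115.9 + 16 cos(1.5 - q) mm, q = joint cam: -114.8 open (seat 214.8 long), -99.9 home (a light squeeze). When open its near edge is at x 40.
- whetstone: Whetstone, flat grey two-layer slab (dark below, lighter above), 90 (x) by 200 (y) by 28 mm, 0.55 to 0.9 kg, too wide for a gripper: it is pushed. It starts skew on the wood on the robot's side of the seat, sometimes shifted sideways too far for the seat. Origin at the centre of its underside, z up. Slides with about 3 to 7 N.
- dressing_stone: Dressing stone, small plain grey block, 64 (x) by 34 (y) by 26 mm, 0.12 kg, lying on the wood in the seat between whetstone and fence. Origin at the centre of its underside, x along its length.
- round_plate: Round white plate, diameter 176 mm, 11 mm high at the rim, flat floor about 3 mm thick and 140 mm across; loose on the worktop to the left or the right of the board. Origin at the centre of its underside.
- cam (a joint): Clamp lever angle q, rad: 0 fully open, 1.5 fully home (hard stops), growing clockwise seen from above. Friction takes about 1.5 N at the knob, up to some 8 N near home; it stays where it is left. It may start partly closed, which narrows the seat. Turning it home pushes the whetstone's right end along to the end stop.
- knob (a point): Middle of the upright round black knob at the end of the clamp lever: 16 mm across, from 48 to 80 mm over the worktop, 72 mm from the pivot. From above, in the board's frame, the lever points from the pivot at 4.642 - q rad, counted anticlockwise from the board's x: to the right when open, towards the robot when home.
- square_bowl: Square bowl with rounded corners, white inside, 142 by 142 by 63 mm, bystander; stands on the side of the board where the plate is not. Origin at the centre of its underside.
- tea_glass: Clear tea glass, 77 mm across and 89 mm high, bystander left or right of the board, towards the back. Origin at the centre of its underside.
- salt_shaker: Salt shaker, 44 mm across and 90 mm high, bystander left or right of the board, on the side without the tea glass. Origin at the centre of its underside.
- knife: Cook's knife, 300 mm long, lying flat behind the board; bystander. Origin where blade and handle meet.
Not all that is in view belongs to the job. Of the things shaped like the dressing_stone, the grey one is meant.

How it is judged:
On the way, in this order (a step that is already met when the one before it is completed fails the run):
1. The dressing stone lies on the round plate (horizontal distance between dressing_stone and round_plate below 0.06 m and z of dressing_stone in the frame of round_plate between -0.005 and 0.02 m and height (world z) of round_plate below 0.006 m and angle between dressing_stone's own z axis and vertical below 0.2 rad), for 0.2 s.
2. The whetstone lies flush and parallel against the fence, between end stop and clamp, before the clamp is turned home (x of whetstone in the frame of board between 0.07 and 0.076 m and angle between the x axis of whetstone and the x axis of board, either way round below 0.015 rad and z of whetstone in the frame of board between 0.015 and 0.021 m and angle between whetstone's own z axis and vertical below 0.03 rad and value of joint cam below 1.1 rad), for 0.2 s.
3. The clamp lever is fully home (value of joint cam above 1.38 rad), for 0.2 s.
At the end, for the whole second after the job is handed in: Whetstone flat on the board, flush with the fence to 3 mm, parallel to 0.015 rad, its end at the end stop to 3 mm; lever home (over 1.38 of 1.5 rad); dressing stone flat on the round plate, centres within 60 mm, plate on the worktop; all at rest (all of step 1 and x of whetstone in the frame of board between 0.07 and 0.076 m and angle between the x axis of whetstone and the x axis of board, either way round below 0.015 rad and z of whetstone in the frame of board between 0.015 and 0.021 m and angle between whetstone's own z axis and vertical below 0.03 rad and y of whetstone in the frame of board between -0.003 and 0.003 m and value of joint cam above 1.38 rad and linear speed of each of whetstone, dressing_stone, round_plate below 0.01 m/s); the robot touches nothing.
It fails at once if A bystander (square bowl, tea glass, salt shaker or knife) is moved by more than 20 mm (distance of any of square_bowl, tea_glass, salt_shaker, knife from where it was at the start of the episode above 0.02 m).
It also fails if it takes over 72 s, if anything falls off the work surface, if the arm or the gripper's body presses on something with over 40 N, if the wrist force passes 120 N, or if a joint passes its speed limit or range.

### The arm

A 7-joint arm with a two-finger parallel gripper is mounted at the origin on a cart in front of the work surface, level with it; the furniture and walls round the work are solid. World frame = base frame: x ahead of the robot, y to its left, z up, the work surface at z = 0. Lengths are in m, angles in rad, forces in N, time in s.
With the tool pointing down it reaches from about 0.425 to 0.875 m from the base axis. Payload 4.7 kg.
Tool frame: the origin (TCP) lies at the very end of the fingers, on their centre line; the grasp point (between the pads) lies 19 mm behind it; z points along the fingers, y is the line along which they close (so a half turn about z gives the same grasp; the last joint's range is limited). The gripper opens to 85 mm and grips with 20 to 120 N. Pads are 22 mm wide; open, the fingers measure 114 mm over their backs; the gripper's body (76 mm by 85 mm) begins 54 mm behind the grasp point. The pads swing forward as they close: fully open they stand 13 mm farther back than shut.
Start: joints at [1.268, 0.321, -0.07, 1.45, 0.023, 1.371, -0.057], TCP at [0.202, -0.618, 0.231] pointing down, gripper open.
Joint ranges: [-2.86, 2.86], [-0.3, 2.09], [-1.38, 1.24], [0.06, 2.45], [-1.56, 4.7], [0.09, 2.05], [-2.69, 2.69]. Speed limits (rad/s): [2.57, 2.57, 3.14, 3.14, 3.14, 3.14, 3.14].

### API

Orientations are given as [roll, pitch, yaw] about the fixed x, y, z axes, in that order (R = Rz(yaw) Ry(pitch) Rx(roll)).
In Python, from rig import r, eyes, ticket gives the robot as it stands.
- The arm moves only by the tool drive_tool, never from a script. Its argument "motion" is a list that holds one entry, the list of rows, each a list of 7 numbers: the shift along the tool's x, y, z in mm, then the turn, a rotation vector about the tool's x, y, z in rad, then the finger opening in mm, from 0 to 85.4. A call has 1 to 5 rows; each row is the pose to reach, as a shift and turn from the pose commanded when the call began, along the tool's axes at that moment; what a row does not reach only later rows make up. A row lasts 1/12 s, in which the tool goes at most 41.7 mm and 7.16 degrees, less where a joint would pass 70% of its speed; a pose out of reach is approached as far as the arm can. A call with a gripper value outside its range is refused whole. The fingers move at their own pace and stop on an object; "force" is the grip in N (left out, the last holds). Time passes only in rows, so rows that repeat a pose let the fingers close. It gives the time, the measured TCP pose, the force and the opening at its end, in the units of the state.
- r.read_state(): the state, without advancing time (a new reading comes with each control period).
- eyes.read_camera(name): name is "side" or "top" or "wrist"; returns a dict with "img" (384x512x3 uint8, blue, green, red), "fx", "fy", "cx", "cy" (pixels), "T" (4x4, takes a point from camera to world coordinates). Camera axes: x right, y up, looking along -z (the intrinsics and any distortion apply to the point x, -y, -z); pixel columns grow to the right and rows downward; lengths in m; the calibration is good to about 2 mm. A picture is of the moment at which its call begins. There is no depth.
- ticket.close_job(): hands the job in, once; it reports no verdict.
The state is a dict: "time": time; "qpos": joint angles; "qvel": joint speeds; "joint_torque": joint torques, N m; "eef_pos": TCP position; "tcp_rot": TCP orientation; "contact_force": force on the tool from outside, world axes, zero at the start; "ft_torque": the same for the moment, N m; "opening": finger opening in m.
Only numpy, scipy, OpenCV 4.12 (cv2) and the standard library are available. Lean on these libraries where they do the work, as an engineer would, in place of code of your own. Each camera call takes 0.05 s, during which the arm holds its last target. There are 200 camera calls.

## Working session

There is one attempt and no reset: what is moved stays moved. The work goes in short steps, Python scripts to look and compute and a tool call to move; the robot and the scene stay as the last step left them, time stands still between calls to the robot, and variables do not carry over. Pictures are saved under pics/ and viewed, on a budget of 10 in all, crops included, one or two more only if the job needs it, and the job is handed in when it is done.

Besides the shell and the picture viewer there is one more tool, called after ">>>" as name(argument=value, ...) on one line, values as JSON. drive_tool: Moves the arm, as the interface text tells. Its arguments: {"type":"object","properties":{"motion":{"type":"array"},"force":{"type":"number"}},"required":["motion"]}

```bash
mkdir -p pics; ls; python3 - <<'E'
from rig import r,eyes
import cv2,numpy as np
print(r.read_state())
for n in ("top","side"):
    c=eyes.read_camera(n); cv2.imwrite(f"pics/{n}0.png",c["img"])
    print(n,{k:(v if k!="T" else np.round(v,4).tolist()) for k,v in c.items() if k!="img"})
E
```

```text
pics
{'time': 0.0, 'qpos': array([ 1.26811074,  0.32183444, -0.07011042,  1.45163487,  0.02256564,
        1.37078818, -0.05691027]), 'qvel': array([ 1.57864061e-03,  9.89807894e-04, -7.84095035e-04, -1.00954596e-04,
       -1.38932638e-04,  1.69536473e-04,  2.68392054e-05]), 'joint_torque': array([-2.06278924e-04, -4.93574917e+01, -3.82403377e-01, -3.14327967e+01,
        1.28419680e-02,  1.14387894e-02, -9.44478927e-06]), 'eef_pos': array([ 0.20230319, -0.61717157,  0.23023639]), 'tcp_rot': array([-3.13971549e+00,  5.40344781e-05,  3.16822572e-01]), 'contact_force': array([-0.28161407,  1.1621531 , -0.25571518]), 'ft_torque': array([-0.00354448,  0.00024738,  0.01429868]), 'opening': 0.08577070039706756}
top {'fx': 382.07150340613356, 'fy': 382.07150340613356, 'cx': 252.00279263139666, 'cy': 178.95211931475995, 'T': [[0.0297, 0.9896, -0.1408, 0.4584], [-0.9996, 0.03, -0.0003, -0.0085], [0.004, 0.1407, 0.99, 1.1755], [0.0, 0.0, 0.0, 1.0]]}
side {'fx': 444.53540456253137, 'fy': 444.53540456253137, 'cx': 252.82076127968585, 'cy': 186.7556157001161, 'T': [[-0.9932, 0.0864, -0.078, 0.5278], [-0.1163, -0.7654, 0.633, 0.8853], [-0.005, 0.6378, 0.7702, 1.1467], [0.0, 0.0, 0.0, 1.0]]}
```

```bash
python3 - <<'E'
import cv2
a=cv2.imread("pics/top0.png"); cv2.imwrite("pics/top0b.png",cv2.resize(a,(800,600),interpolation=cv2.INTER_CUBIC))
E
```

```text
(no output)
```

View pics/top0b.png

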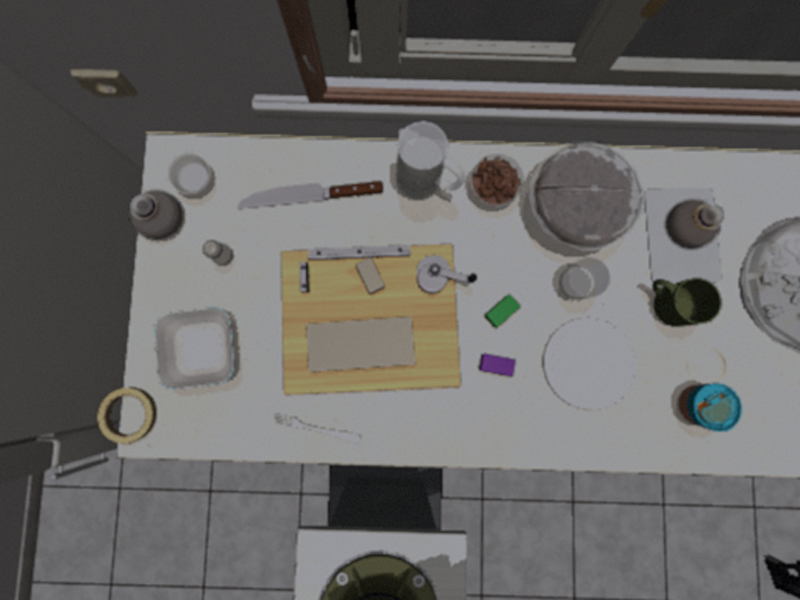

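View pics/side0.png

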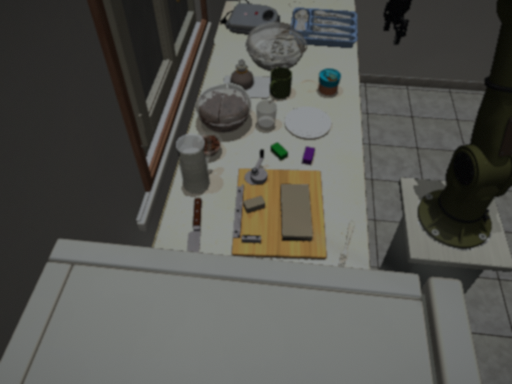

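Top view (800-wide pixels): board at 282–460 × 245–393, plate at (590,362), lever knob at (471,278), whetstone at (360,344). Three blocks have the dressing stone's shape: grey at (370,276), green at (502,310) and purple at (497,365). The grey one in the seat fits the description. I'll rectify an enlarged crop to confirm it and measure.

```bash
cat > h.py <<'E'
import numpy as np,cv2
from rig import r,eyes
def proj(c,P):
    P=np.atleast_2d(P); T=c["T"]; q=(P-T[:3,3])@T[:3,:3]
    return np.c_[c["cx"]+c["fx"]*q[:,0]/-q[:,2], c["cy"]+c["fy"]*-q[:,1]/-q[:,2]]
def unproj(c,uv,z):
    uv=np.atleast_2d(uv).astype(float); T=c["T"]
    d=np.c_[(uv[:,0]-c["cx"])/c["fx"],-(uv[:,1]-c["cy"])/c["fy"],-np.ones(len(uv))]@T[:3,:3].T
    return T[:3,3]+d*((z-T[2,3])/d[:,2])[:,None]
def rect(c,z,x1,y1,w,h,s):
    """ortho picture: up = +x (top row x1), left = +y (left col y1), s px per m"""
    W=[[x1,y1,z],[x1,y1-w/s,z],[x1-h/s,y1-w/s,z],[x1-h/s,y1,z]]
    H=cv2.getPerspectiveTransform(proj(c,W).astype(np.float32),np.float32([[0,0],[w,0],[w,h],[0,h]]))
    return cv2.warpPerspective(c["img"],H,(w,h),flags=cv2.INTER_CUBIC)
E
python3 - <<'E'
from h import *
c=eyes.read_camera("top")
g=lambda a:np.array(a)*.64
for n,p,z in [("boardTL",(282,250),.018),("TR",(453,244),.018),("BR",(460,386),.018),("BL",(284,393),.018),("plate",(590,362),.011),("knob",(473,277),.08),("dress",(370,276),.044),("whet",(360,344),.046)]:
    print(n,unproj(c,g(p),z)[0].round(3))
cv2.imwrite("pics/rect.png",rect(c,.044,.68,.21,800,600,1700))
E
```

```text
boardTL [0.675 0.214 0.018]
TR [ 0.698 -0.123  0.018]
BR [ 0.422 -0.141  0.018]
BL [0.399 0.194 0.018]
plate [ 0.475 -0.393  0.011]
knob [ 0.624 -0.155  0.08 ]
dress [0.625 0.037 0.044]
whet [0.495 0.052 0.046]
```

View pics/rect.png

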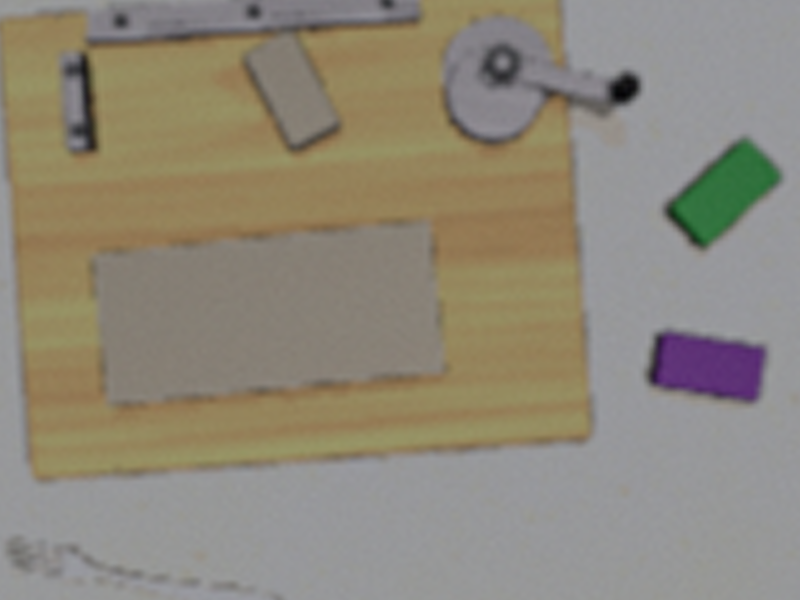

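The grey block's corners in the crop are (248,60), (289,35), (340,126) and (298,150). It is plain grey and lies in the seat, so it's the one; the green and purple blocks are decoys. The lever is open, with the knob at (622,87).

```bash
cat >> h.py <<'E'
def r2w(c,uv,z,zr=.044,x1=.68,y1=.21,s=1700):
    uv=np.atleast_2d(uv).astype(float)
    W=np.c_[x1-uv[:,1]/s,y1-uv[:,0]/s,np.full(len(uv),zr)]
    return unproj(c,proj(c,W),z)
def tool(dxyz):
    """world displacement (m) -> tool axes mm"""
    from scipy.spatial.transform import Rotation as R
    s=r.read_state(); return R.from_euler("xyz",s["tcp_rot"]).inv().apply(np.array(dxyz)*1000).round(1)
E
python3 - <<'E'
from h import *
c=eyes.read_camera("top")
B=r2w(c,[(3,17),(590,438),(38,478),(561,-2),(25,300),(570,130)],.018); print("board",B.round(4).tolist())
e=B[1]-B[2]; print("bottom edge len",np.linalg.norm(e))
ang=np.arctan2(*( -(e))[[1,0]])-np.pi/2; print("board yaw bottom",ang)
e=B[0]-B[2]; print("left len",np.linalg.norm(e),"yaw",np.arctan2(e[1],e[0]))
F=r2w(c,[(90,43),(419,22)],.034);e=F[0]-F[1]; print("fence",F.round(4).tolist(),np.linalg.norm(e),np.arctan2(e[1],e[0])-np.pi/2)
W=r2w(c,[(92,254),(432,220),(443,372),(108,404)],.046); print("whet",W.round(4).tolist(),W.mean(0)); 
e=W[0]+W[3]-W[1]-W[2];print(np.linalg.norm(e)/2,np.arctan2(e[1],e[0])-np.pi/2)
D=r2w(c,[(248,60),(289,35),(340,126),(298,150)],.044).mean(0);print("dress",D)
print("pivot?",r2w(c,[(500,63)],.05),"knob",r2w(c,[(624,87)],.08))
s=r.read_state();print(s["eef_pos"],tool([D[0]-s["eef_pos"][0],D[1]-s["eef_pos"][1],0]))
E
```

```text
board [[0.6749, 0.2132, 0.018], [0.4215, -0.14, 0.018], [0.3975, 0.1922, 0.018], [0.6863, -0.1226, 0.018], [0.5046, 0.2, 0.018], [0.6069, -0.128, 0.018]]
bottom edge len 0.33303824267603693
board yaw bottom 0.07233733053859548
left len 0.27820617817867505 yaw 0.0757765365885342
fence [[0.6564, 0.1585, 0.034], [0.6689, -0.0367, 0.034]] 0.1956371580717379 0.06374331253268695
whet [[0.5305, 0.1556, 0.046], [0.5504, -0.0441, 0.046], [0.4612, -0.0505, 0.046], [0.4424, 0.1462, 0.046]] [0.4961097  0.05180495 0.046     ]
0.19912357762574162 0.09746795181854262
dress [0.62544118 0.03720588 0.044     ]
pivot? [[ 0.64196258 -0.08371674  0.05      ]] knob [[ 0.62340114 -0.15233264  0.08      ]]
[ 0.20234645 -0.61737829  0.23065364] [ 6.060e+02 -4.902e+02  5.000e-01]
```

>>> drive_tool(motion=[[[30, -24.5, 0, 0, 0, 0, 60], [60.5, -49, 0, 0, 0, 0, 60], [91, -73.5, 0, 0, 0, 0, 60], [121, -98, 0, 0, 0, 0, 60], [151.5, -122.5, 0, 0, 0, 0, 60]]])

```text
time: 0.62
eef_pos: [0.3089, -0.4524, 0.2312]
tcp_rot: [3.142, 0.0, 0.316]
contact_force: [1.0, -0.8, 0.4]
opening: 0.0598
```

>>> drive_tool(motion=[[[30, -24.5, 0, 0, 0, 0, 60], [60.5, -49, 0, 0, 0, 0, 60], [91, -73.5, 0, 0, 0, 0, 60], [121, -98, 0, 0, 0, 0, 60], [151.5, -122.5, 0, 0, 0, 0, 60]]])

```text
time: 1.03
eef_pos: [0.4146, -0.2887, 0.2314]
tcp_rot: [3.141, 0.0, 0.317]
contact_force: [0.1, 0.1, -0.1]
opening: 0.0603
```

>>> drive_tool(motion=[[[30, -24.5, 0, 0, 0, 0, 60], [60.5, -49, 0, 0, 0, 0, 60], [91, -73.5, 0, 0, 0, 0, 60], [121, -98, 0, 0, 0, 0, 60], [151.5, -122.5, 0, 0, 0, 0, 60]]])

```text
time: 1.45
eef_pos: [0.5204, -0.1252, 0.2314]
tcp_rot: [3.141, -0.0, 0.317]
contact_force: [-0.1, -0.2, -0.2]
opening: 0.0599
```

>>> drive_tool(motion=[[[30, -24.5, 10, 0, 0, -0.05, 60], [60.5, -49, 20, 0, 0, -0.1, 60], [91, -73.5, 30, 0, 0, -0.19, 60], [121, -98, 40, 0, 0, -0.19, 60], [151.5, -122.5, 50, 0, 0, -0.19, 60]]])

```text
time: 1.87
eef_pos: [0.6263, 0.0381, 0.1807]
tcp_rot: [3.141, 0.0, 0.506]
contact_force: [0.8, -0.8, 0.5]
opening: 0.0601
```

>>> drive_tool(motion=[[[0, 0, 40, 0, 0, 0, 60], [0, 0, 80, 0, 0, 0, 60], [0, 0, 120, 0, 0, 0, 60], [0, 0, 145, 0, 0, 0, 60], [0, 0, 157, 0, 0, 0, 60]]])

```text
time: 2.28
eef_pos: [0.6224, 0.0363, 0.0195]
tcp_rot: [-3.138, 0.007, 0.507]
contact_force: [0.0, -0.3, -0.4]
opening: 0.0598
```

>>> drive_tool(motion=[[[0, 0, 0, 0, 0, 0, 10], [0, 0, 0, 0, 0, 0, 10], [0, 0, 0, 0, 0, 0, 10], [0, 0, 0, 0, 0, 0, 10], [0, 0, 0, 0, 0, 0, 10]]], force=40)

```text
time: 2.7
eef_pos: [0.6269, 0.0367, 0.0262]
tcp_rot: [3.14, -0.003, 0.507]
contact_force: [-0.3, 0.2, -0.6]
opening: 0.033
```

>>> drive_tool(motion=[[[0, 0, 0, 0, 0, 0, 10], [0, 0, -20, 0, 0, 0, 10], [0, 0, -55, 0, 0, 0, 10], [0, 0, -95, 0, 0, 0, 10], [0, 0, -120, 0, 0, 0, 10]]])

```text
time: 3.12
eef_pos: [0.627, 0.0372, 0.1486]
tcp_rot: [3.139, -0.004, 0.507]
contact_force: [1.2, 0.4, -0.6]
opening: 0.0333
```

```bash
python3 - <<'E'
from h import *
s=r.read_state();p=s["eef_pos"];print(s["time"],p,s["opening"],tool([.475-p[0],-.393-p[1],0]))
c=eyes.read_camera("top");cv2.imwrite("pics/pl.png",cv2.resize(c["img"][:300,150:480],None,fx=2,fy=2,interpolation=cv2.INTER_CUBIC))
E
```

```text
3.1167 [0.62701768 0.03718635 0.14860694] 0.033299336399002094 [-341.8  302.2   -0.7]
```

View pics/pl.png

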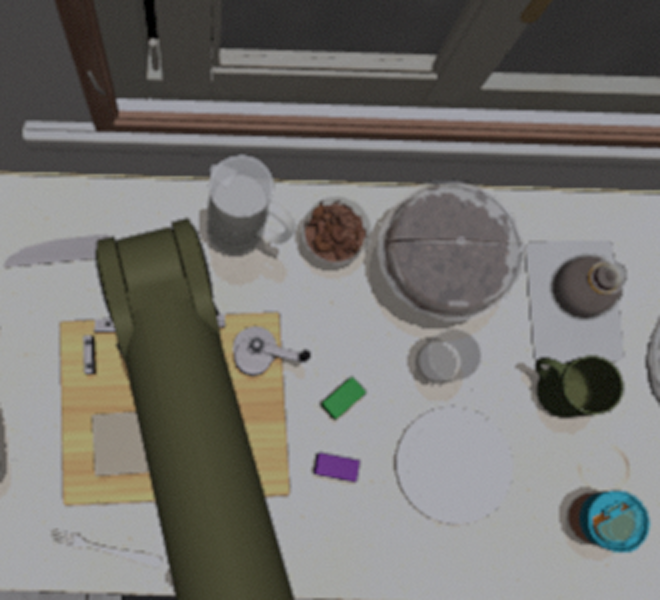

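Step check: opening is 33 mm, so the stone is held. The plate centre in this crop is (455,464), which matches the first measurement. Carrying it over now.

>>> drive_tool(motion=[[[-28.5, 25, 0, 0, 0, 0, 10], [-57, 50, 0, 0, 0, 0, 10], [-85.5, 75.5, 0, 0, 0, 0, 10], [-114, 101, 0, 0, 0, 0, 10], [-142.5, 126, 0, 0, 0, 0, 10]]])

```text
time: 3.58
eef_pos: [0.5614, -0.1443, 0.1447]
tcp_rot: [3.141, -0.0, 0.507]
contact_force: [0.6, -1.6, -2.0]
opening: 0.033
```

>>> drive_tool(motion=[[[-28.5, 25, 0, 0, 0, 0, 10], [-57, 50, 0, 0, 0, 0, 10], [-85.5, 75.5, 0, 0, 0, 0, 10], [-114, 101, 0, 0, 0, 0, 10], [-142.5, 126, 0, 0, 0, 0, 10]]])

```text
time: 4.0
eef_pos: [0.4979, -0.3237, 0.1448]
tcp_rot: [3.14, -0.0, 0.507]
contact_force: [1.2, -0.7, -0.1]
opening: 0.0331
```

>>> drive_tool(motion=[[[-28.5, 25, 15, 0, 0, 0, 10], [-57, 50, 30, 0, 0, 0, 10], [-57, 50, 65, 0, 0, 0, 10], [-57, 50, 95, 0, 0, 0, 10], [-57, 50, 110, 0, 0, 0, 10]]])

```text
time: 4.42
eef_pos: [0.4705, -0.3929, 0.0305]
tcp_rot: [-3.137, 0.002, 0.504]
contact_force: [-1.0, 1.0, -1.8]
opening: 0.0332
```

>>> drive_tool(motion=[[[0, 0, 0, 0, 0, 0, 10], [0, 0, 5, 0, 0, 0, 10], [0, 0, 10, 0, 0, 0, 10], [0, 0, 15, 0, 0, 0, 10], [0, 0, 18, 0, 0, 0, 10]]])

```text
time: 4.83
eef_pos: [0.4739, -0.3937, 0.0171]
tcp_rot: [3.14, -0.0, 0.507]
contact_force: [-0.1, -0.6, -1.3]
opening: 0.0332
```

>>> drive_tool(motion=[[[0, 0, 1.5, 0, 0, 0, 10], [0, 0, 3, 0, 0, 0, 10], [0, 0, 4.5, 0, 0, 0, 10], [0, 0, 5.5, 0, 0, 0, 10], [0, 0, 5.5, 0, 0, 0, 10]]])

```text
time: 5.25
eef_pos: [0.4734, -0.3934, 0.011]
tcp_rot: [3.141, -0.0, 0.507]
contact_force: [-0.1, -0.5, -1.7]
opening: 0.0335
```

>>> drive_tool(motion=[[[0, 0, 1, 0, 0, 0, 10], [0, 0, 1, 0, 0, 0, 40], [0, 0, 1, 0, 0, 0, 50], [0, 0, 0, 0, 0, 0, 50], [0, 0, -2, 0, 0, 0, 50]]])

```text
time: 5.67
eef_pos: [0.4731, -0.3933, 0.0127]
tcp_rot: [-3.141, 0.0, 0.507]
contact_force: [0.1, 0.1, -0.7]
opening: 0.0501
```

>>> drive_tool(motion=[[[0, 0, -20, 0, 0, 0, 50], [0, 0, -60, 0, 0, 0, 50], [0, 0, -100, 0, 0, 0, 50], [0, 0, -120, 0, 0, 0, 50], [0, 0, -120, 0, 0, 0, 0]]])

```text
time: 6.08
eef_pos: [0.4765, -0.3955, 0.1395]
tcp_rot: [3.131, -0.004, 0.507]
contact_force: [1.4, -0.1, 0.6]
opening: 0.0394
```

```bash
python3 - <<'E'
from h import *
s=r.read_state();p=s["eef_pos"];print(s["time"],p,s["opening"])
c=eyes.read_camera("top");cv2.imwrite("pics/a.png",np.hstack([rect(c,.03,.60,-.27,400,500,1800),rect(eyes.read_camera("side"),.03,.60,-.27,400,500,1800)]))
E
```

```text
6.0833 [ 0.4765068  -0.39548104  0.13947973] 0.039410531938648845
```

View pics/a.png

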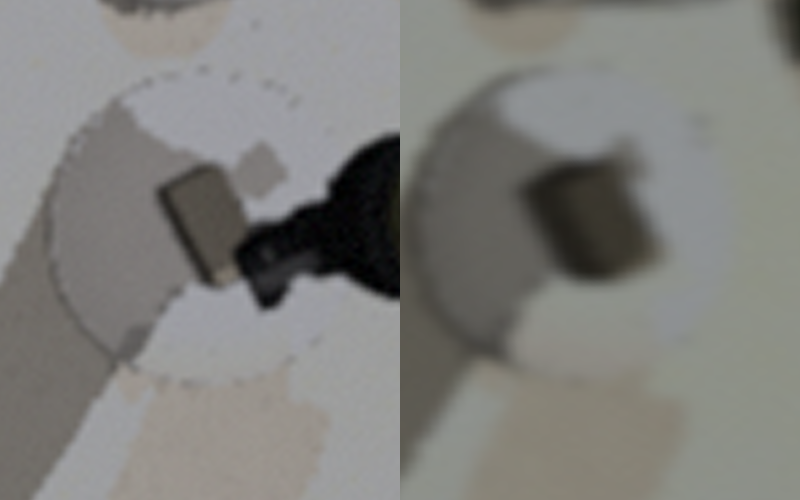

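Stone lies at the plate centre with the fingers clear. Next: open the lever fully, since it stands at about q≈0.27.

>>> drive_tool(motion=[[[27, -20, 0, 0, 0, 0, 0], [54, -39.5, 0, 0, 0, 0, 0], [81, -59, 0, 0, 0, 0, 0], [108, -79, 0, 0, 0, 0, 0], [134, -98.4, 0, 0, 0, 0, 0]]])

```text
time: 6.6
eef_pos: [0.5419, -0.2401, 0.1308]
tcp_rot: [-3.139, 0.002, 0.507]
contact_force: [-0.1, -0.2, 0.2]
opening: 0.0
```

>>> drive_tool(motion=[[[20, -15, 0, 0, 0, 0.11, 0], [40, -30, 0, 0, 0, 0.22, 0], [60, -45, 0, 0, 0, 0.33, 0], [81, -59, 0, 0, 0, 0.435, 0], [81, -59, 0, 0, 0, 0.435, 0]]])

```text
time: 7.02
eef_pos: [0.5859, -0.1437, 0.131]
tcp_rot: [-3.137, 0.001, 0.076]
contact_force: [0.9, 0.8, 0.7]
opening: -0.0002
```

>>> drive_tool(motion=[[[0, 0, 25, 0, 0, 0, 0], [0, 0, 50, 0, 0, 0, 0], [0, 0, 65, 0, 0, 0, 0], [0, 0, 72, 0, 0, 0, 0], [0, 0, 72, 0, 0, 0, 0]]])

```text
time: 7.43
eef_pos: [0.5823, -0.1511, 0.0575]
tcp_rot: [-3.139, 0.006, 0.072]
contact_force: [-0.2, -0.5, -0.3]
opening: 0.0002
```

Push +x about 40 mm, slowly.

>>> drive_tool(motion=[[[10, 0, 0, 0, 0, 0, 0], [18, 0, 0, 0, 0, 0, 0], [24, 0, 0, 0, 0, 0, 0], [29, 0, 0, 0, 0, 0, 0], [33, 0, 0, 0, 0, 0, 0]]])

```text
time: 7.85
eef_pos: [0.6186, -0.1492, 0.0614]
tcp_rot: [3.141, -0.0, 0.072]
contact_force: [-1.8, -0.6, 0.7]
opening: 0.0001
```

>>> drive_tool(motion=[[[2, 0, 0, 0, 0, 0, 0], [4, 0, 0, 0, 0, 0, 0], [6, 0, 0, 0, 0, 0, 0], [7.5, 0, 0, 0, 0, 0, 0], [7.5, 0, 0, 0, 0, 0, 0]]])

```text
time: 8.27
eef_pos: [0.6242, -0.1482, 0.0606]
tcp_rot: [-3.141, 0.003, 0.072]
contact_force: [-4.0, 0.6, 2.8]
opening: 0.0
```

>>> drive_tool(motion=[[[1.5, 0, 0, 0, 0, 0, 0], [3, 0, 0, 0, 0, 0, 0], [4.5, 0, 0, 0, 0, 0, 0], [6, 0, 0, 0, 0, 0, 0], [6, 0, 0, 0, 0, 0, 0]]])

```text
time: 8.68
eef_pos: [0.6266, -0.1461, 0.0595]
tcp_rot: [-3.138, 0.01, 0.072]
contact_force: [-12.5, 2.6, 5.3]
opening: -0.0
```

Hard stop reached (12 N), so the clamp is open. Now to the whetstone's left end, for a small shift to the right.

>>> drive_tool(motion=[[[-15, 0, 0, 0, 0, 0, 0], [-30, 0, -10, 0, 0, 0, 0], [-33, 0, -40, 0, 0, 0, 0], [-45, -30, -55, 0, 0, 0, 0], [-54, -66, -60, 0, 0, 0, 0]]])

```text
time: 9.1
eef_pos: [0.5748, -0.0892, 0.124]
tcp_rot: [3.139, -0.007, 0.065]
contact_force: [1.1, 1.0, -0.1]
opening: -0.0001
```

>>> drive_tool(motion=[[[-8, -38, 0, 0, 0, 0, 0], [-17, -76, 0, 0, 0, 0, 0], [-25, -114, 0, 0, 0, 0, 0], [-34, -152, 0, 0, 0, 0, 0], [-42, -190, 0, 0, 0, 0, 0]]])

```text
time: 9.52
eef_pos: [0.5171, 0.1026, 0.1214]
tcp_rot: [-3.141, -0.003, 0.072]
contact_force: [1.3, 0.1, 0.2]
opening: -0.0001
```

>>> drive_tool(motion=[[[-10, -38, 0, 0, 0, 0, 0], [-22, -76, 0, 0, 0, 0, 0], [-25, -87, 10, 0, 0, 0, 0], [-25, -87, 30, 0, 0, 0, 0], [-25, -87, 30, 0, 0, 0, 0]]])

```text
time: 9.93
eef_pos: [0.4839, 0.1866, 0.0886]
tcp_rot: [3.142, 0.003, 0.075]
contact_force: [0.9, -0.7, -0.6]
opening: 0.0003
```

```bash
python3 - <<'E'
from h import *
s=r.read_state();p=s["eef_pos"];print(s["time"],p,s["tcp_rot"],s["contact_force"])
from numpy import cos,sin
q=p[:2]-[.547,.0515]; print("board",q@[cos(.072),sin(.072)],q@[-sin(.072),cos(.072)])
E
```

```text
9.9333 [0.48391767 0.1865684  0.08856411] [3.14153255e+00 2.66088082e-03 7.53973713e-02] [ 0.89674815 -0.68009403 -0.57919317]
board -0.05320237047617906 0.13925645758564628
```

>>> drive_tool(motion=[[[0, 0, 25, 0, 0, 0, 0], [0, 0, 48, 0, 0, 0, 0], [0, 0, 60, 0, 0, 0, 0], [0, 6, 60, 0, 0, 0, 0], [0, 12, 60, 0, 0, 0, 0]]])

```text
time: 10.35
eef_pos: [0.487, 0.173, 0.031]
tcp_rot: [-3.141, 0.0, 0.072]
contact_force: [-0.8, -0.3, 0.3]
opening: -0.0003
```

>>> drive_tool(motion=[[[0, 2, 0, 0, 0, 0, 0], [0, 4, 0, 0, 0, 0, 0], [0, 6, 0, 0, 0, 0, 0], [0, 8, 0, 0, 0, 0, 0], [0, 8, 0, 0, 0, 0, 0]]])

```text
time: 10.77
eef_pos: [0.4878, 0.165, 0.0313]
tcp_rot: [3.141, -0.001, 0.071]
contact_force: [0.5, -1.1, 0.0]
opening: 0.0
```

>>> drive_tool(motion=[[[0, 1, 0, 0, 0, 0, 0], [0, 2, 0, 0, 0, 0, 0], [0, 3, 0, 0, 0, 0, 0], [0, 4, 0, 0, 0, 0, 0], [0, 4, 0, 0, 0, 0, 0]]])

```text
time: 11.18
eef_pos: [0.4877, 0.1629, 0.0311]
tcp_rot: [-3.14, -0.001, 0.073]
contact_force: [-0.4, 4.5, 1.5]
opening: 0.0003
```

>>> drive_tool(motion=[[[0, 1, 0, 0, 0, 0, 0], [0, 2, 0, 0, 0, 0, 0], [0, 3, 0, 0, 0, 0, 0], [0, 4, 0, 0, 0, 0, 0], [0, 4, 0, 0, 0, 0, 0]]])

```text
time: 11.6
eef_pos: [0.4881, 0.1585, 0.0311]
tcp_rot: [-3.14, -0.001, 0.072]
contact_force: [-1.0, 4.7, 1.5]
opening: 0.0002
```

>>> drive_tool(motion=[[[0, 2, 0, 0, 0, 0, 0], [0, 4, 0, 0, 0, 0, 0], [0, 6, 0, 0, 0, 0, 0], [0, 7, 0, 0, 0, 0, 0], [0, 7, 0, 0, 0, 0, 0]]])

```text
time: 12.02
eef_pos: [0.4887, 0.1513, 0.0311]
tcp_rot: [-3.141, -0.001, 0.072]
contact_force: [-0.1, 5.0, 2.3]
opening: 0.0001
```

>>> drive_tool(motion=[[[0, -15, 0, 0, 0, 0, 0], [0, -30, 0, 0, 0, 0, 0], [0, -30, -30, 0, 0, 0, 0], [0, -30, -70, 0, 0, 0, 0], [-40, -30, -70, 0, 0, 0, 85]]])

```text
time: 12.43
eef_pos: [0.4565, 0.1789, 0.1081]
tcp_rot: [-3.137, -0.016, 0.068]
contact_force: [1.3, 0.8, 2.3]
opening: 0.0112
```

>>> drive_tool(motion=[[[-40, 0, 0, 0, 0, 0, 85], [-65, 20, 0, 0, 0, 0, 85], [-65, 50, 0, 0, 0, 0, 85], [-65, 50, 0, 0, 0, 0, 85], [-65, 50, 0, 0, 0, 0, 85]]])

```text
time: 12.85
eef_pos: [0.3849, 0.1202, 0.1007]
tcp_rot: [3.139, 0.0, 0.067]
contact_force: [1.0, 0.0, 1.0]
opening: 0.0719
```

```bash
python3 - <<'E'
from h import *
s=r.read_state();p=s["eef_pos"];print(s["time"],p,s["opening"])
c=eyes.read_camera("top");cv2.imwrite("pics/w.png",rect(c,.046,.68,.21,800,600,1700))
E
```

```text
12.85 [0.38490957 0.12022478 0.10070243] 0.0719303001608343
```

View pics/w.png

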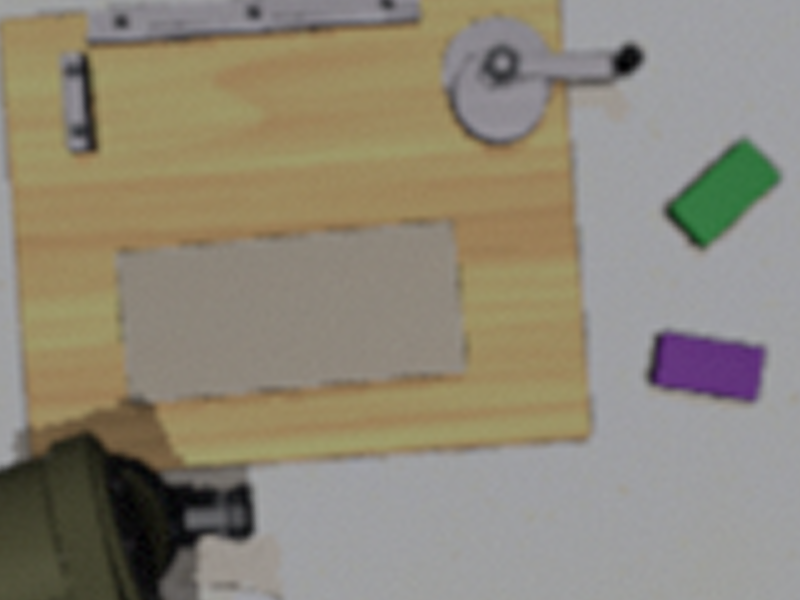

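The whetstone's corners in the crop are (118,252), (457,221), (467,372) and (130,402). That puts its centre at board (−51, −10…−12) with a skew of 0.018 rad. The lever is open, with the knob at (628,57). I'll push with both open fingers on the long side, drifting about 4 mm to the left.

>>> drive_tool(motion=[[[10, 30, 0, 0, 0, 0, 85], [20, 60, 0, 0, 0, 0, 85], [31, 91, 15, 0, 0, 0, 85], [31, 91, 40, 0, 0, 0, 85], [31, 91, 60, 0, 0, 0, 85]]])

```text
time: 13.32
eef_pos: [0.4237, 0.0332, 0.0398]
tcp_rot: [-3.141, 0.0, 0.069]
contact_force: [0.1, 0.4, -0.7]
opening: 0.0852
```

>>> drive_tool(motion=[[[0, 0, 8, 0, 0, 0, 85], [0, 0, 14, 0, 0, 0, 85], [0, 0, 18, 0, 0, 0, 85], [0, 0, 20, 0, 0, 0, 85], [0, 0, 20, 0, 0, 0, 85]]])

```text
time: 13.73
eef_pos: [0.423, 0.0349, 0.0211]
tcp_rot: [3.141, -0.001, 0.073]
contact_force: [0.1, 0.0, -0.4]
opening: 0.085
```

>>> drive_tool(motion=[[[4, 0, 2, 0, 0, 0, 85], [8, 0, 4, 0, 0, 0, 85], [12, 0, 4, 0, 0, 0, 85], [16, 0, 4, 0, 0, 0, 85], [20, 0, 4, 0, 0, 0, 85]]])

```text
time: 14.15
eef_pos: [0.4417, 0.036, 0.0167]
tcp_rot: [3.141, 0.003, 0.072]
contact_force: [-6.4, 0.3, 4.5]
opening: 0.085
```

>>> drive_tool(motion=[[[6, -0.2, 0, 0, 0, 0, 85], [12, -0.4, 0, 0, 0, 0, 85], [18, -0.6, 0, 0, 0, 0, 85], [24, -0.8, 0, 0, 0, 0, 85], [30, -1, 0, 0, 0, 0, 85]]])

```text
time: 14.57
eef_pos: [0.4697, 0.0386, 0.0162]
tcp_rot: [3.141, 0.007, 0.072]
contact_force: [-8.7, -1.3, 6.9]
opening: 0.0847
```

>>> drive_tool(motion=[[[6, -0.3, 0, 0, 0, 0, 85], [12, -0.6, 0, 0, 0, 0, 85], [18, -0.9, 0, 0, 0, 0, 85], [24, -1.2, 0, 0, 0, 0, 85], [28, -1.5, 0, 0, 0, 0, 85]]])

```text
time: 14.98
eef_pos: [0.4984, 0.0421, 0.0162]
tcp_rot: [3.141, 0.005, 0.071]
contact_force: [-7.3, -1.3, 4.2]
opening: 0.0851
```

```bash
python3 - <<'E'
from h import *
s=r.read_state();p=s["eef_pos"];print(s["time"],p,s["opening"])
c=eyes.read_camera("top");cv2.imwrite("pics/w2.png",rect(c,.046,.68,.21,800,600,1700))
E
```

```text
14.9833 [0.49843672 0.04209729 0.01620811] 0.08510736454819698
```

View pics/w2.png

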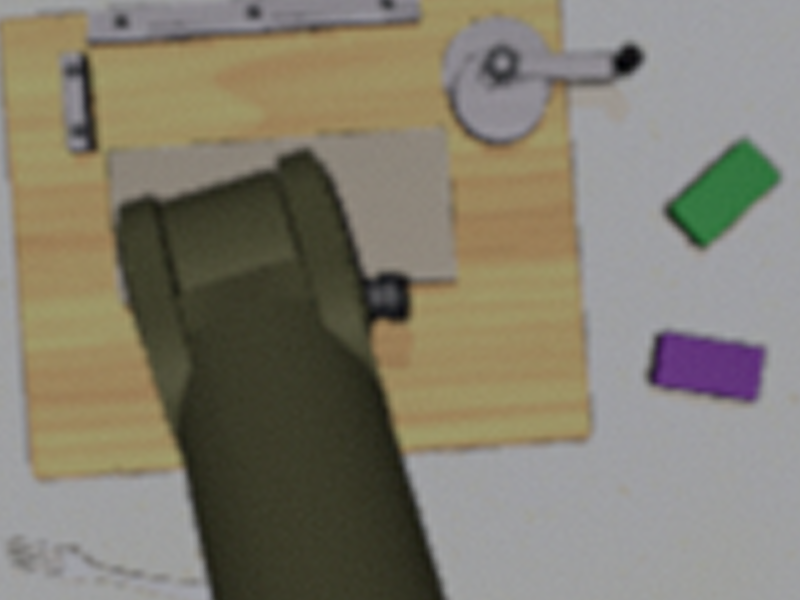

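The whetstone's front edge runs (107,150)→(444,128), parallel to the fence. After the remaining ~64 mm it should have about 6–7 mm of clearance at each end. Continuing straight.

>>> drive_tool(motion=[[[6, 0, 0, 0, 0, 0, 85], [12, 0, 0, 0, 0, 0, 85], [18, 0, 0, 0, 0, 0, 85], [24, 0, 0, 0, 0, 0, 85], [30, 0, 0, 0, 0, 0, 85]]])

```text
time: 15.45
eef_pos: [0.53, 0.0446, 0.0162]
tcp_rot: [-3.142, 0.001, 0.072]
contact_force: [-2.9, -0.6, -2.6]
opening: 0.0849
```

>>> drive_tool(motion=[[[6, 0, 0, 0, 0, 0, 85], [12, 0, 0, 0, 0, 0, 85], [17, 0, 0, 0, 0, 0, 85], [21, 0, 0, 0, 0, 0, 85], [24, 0, 0, 0, 0, 0, 85]]])

```text
time: 15.87
eef_pos: [0.5545, 0.0465, 0.0167]
tcp_rot: [-3.142, 0.0, 0.072]
contact_force: [-3.0, -0.0, -1.6]
opening: 0.0845
```

>>> drive_tool(motion=[[[2, 0, 0, 0, 0, 0, 85], [4, 0, 0, 0, 0, 0, 85], [6, 0, 0, 0, 0, 0, 85], [7, 0, 0, 0, 0, 0, 85], [7, 0, 0, 0, 0, 0, 85]]])

```text
time: 16.28
eef_pos: [0.5614, 0.047, 0.0169]
tcp_rot: [3.142, -0.001, 0.072]
contact_force: [-2.6, -0.5, -2.2]
opening: 0.0849
```

>>> drive_tool(motion=[[[1.2, 0, 0, 0, 0, 0, 85], [2.4, 0, 0, 0, 0, 0, 85], [3.6, 0, 0, 0, 0, 0, 85], [4.8, 0, 0, 0, 0, 0, 85], [4.8, 0, 0, 0, 0, 0, 85]]])

```text
time: 16.7
eef_pos: [0.565, 0.0472, 0.0169]
tcp_rot: [3.141, 0.002, 0.072]
contact_force: [-6.1, -0.7, 2.6]
opening: 0.0849
```

>>> drive_tool(motion=[[[1, 0, 0, 0, 0, 0, 85], [2, 0, 0, 0, 0, 0, 85], [3, 0, 0, 0, 0, 0, 85], [4, 0, 0, 0, 0, 0, 85], [4, 0, 0, 0, 0, 0, 85]]])

```text
time: 17.12
eef_pos: [0.565, 0.0471, 0.0168]
tcp_rot: [3.14, 0.011, 0.072]
contact_force: [-18.7, -2.4, 14.2]
opening: 0.0854
```

The stone is stopped by the fence at 18.7 N. Now back off, raise, and move over the knob while turning the gripper.

>>> drive_tool(motion=[[[-8, 0, 0, 0, 0, 0, 85], [-25, 0, 0, 0, 0, 0, 85], [-30, 0, -40, 0, 0, 0, 70], [-30, 0, -80, 0, 0, 0, 50], [-30, 0, -110, 0, 0, 0, 50]]])

```text
time: 17.53
eef_pos: [0.5421, 0.0458, 0.1304]
tcp_rot: [3.141, -0.007, 0.072]
contact_force: [1.8, 0.3, 0.4]
opening: 0.0514
```

>>> drive_tool(motion=[[[14, 32, 0, 0, 0, -0.12, 50], [28, 64, 0, 0, 0, -0.24, 50], [42, 96, 0, 0, 0, -0.36, 50], [56, 128, 0, 0, 0, -0.48, 50], [70, 160, 0, 0, 0, -0.6, 50]]])

```text
time: 17.95
eef_pos: [0.6239, -0.1113, 0.1282]
tcp_rot: [3.137, -0.003, 0.678]
contact_force: [0.7, 0.3, 0.1]
opening: 0.05
```

>>> drive_tool(motion=[[[-2, 11, 0, 0, 0, -0.12, 50], [-4, 22, 0, 0, 0, -0.24, 50], [-6, 33, 0, 0, 0, -0.36, 50], [-8, 43, 0, 0, 0, -0.48, 50], [-11, 53, 0, 0, 0, -0.6, 50]]])

```text
time: 18.37
eef_pos: [0.6479, -0.1585, 0.1278]
tcp_rot: [3.137, -0.001, 1.277]
contact_force: [0.4, -0.2, -0.4]
opening: 0.0499
```

>>> drive_tool(motion=[[[0, 0, 0, 0, 0, -0.1, 50], [0, 0, 0, 0, 0, -0.2, 50], [0, 0, 0, 0, 0, -0.3, 50], [0, 0, 0, 0, 0, -0.3, 50], [0, 0, 0, 0, 0, -0.3, 50]]])

```text
time: 18.78
eef_pos: [0.6468, -0.158, 0.1275]
tcp_rot: [3.139, 0.0, 1.569]
contact_force: [-0.2, 0.8, 0.0]
opening: 0.0501
```

```bash
python3 - <<'E'
from h import *
s=r.read_state();p=s["eef_pos"];print(s["time"],p,s["tcp_rot"],s["opening"],s["qpos"].round(2))
c=eyes.read_camera("top");cv2.imwrite("pics/w3.png",rect(c,.046,.68,.21,800,600,1700))
E
```

```text
18.7833 [ 0.64678566 -0.15798459  0.12748388] [3.13853402e+00 4.20054044e-04 1.56854191e+00] 0.05012269850466575 [ 0.71  0.51 -0.69  1.52  0.33  1.23 -0.03]
```

View pics/w3.png

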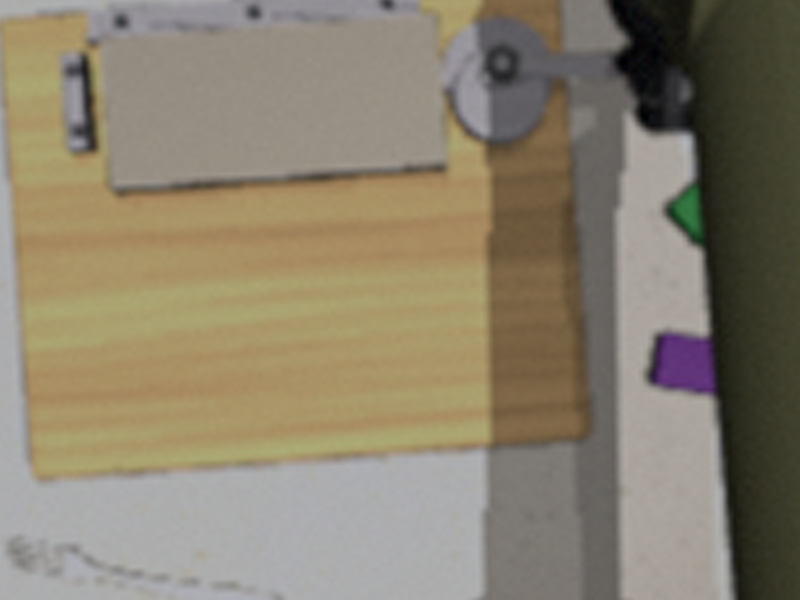

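The whetstone's corners are now (102,40), (437,15), (446,166) and (113,188). It is flush and parallel, centred at about board x 72.6 mm, y −3 mm. The gripper is above the knob, so I'll descend and grip it.

>>> drive_tool(motion=[[[2, -6, 10, 0, 0, 0, 50], [2, -6, 35, 0, 0, 0, 50], [2, -6, 55, 0, 0, 0, 50], [2, -6, 70, 0, 0, 0, 50], [2, -6, 72, 0, 0, 0, 50]]])

```text
time: 19.25
eef_pos: [0.6377, -0.1553, 0.0516]
tcp_rot: [-3.137, -0.001, 1.571]
contact_force: [-0.3, -0.2, -0.0]
opening: 0.0497
```

>>> drive_tool(motion=[[[0, 0, 0, 0, 0, 0, 35], [0, 0, 0, 0, 0, 0, 25], [0, 0, 0, 0, 0, 0, 10], [0, 0, 0, 0, 0, 0, 10], [0, 0, 0, 0, 0, 0, 10]]], force=20)

```text
time: 19.67
eef_pos: [0.641, -0.1556, 0.0564]
tcp_rot: [3.138, 0.001, 1.572]
contact_force: [1.4, 0.7, 3.2]
opening: 0.0154
```

```bash
python3 - <<'E'
from h import *
s=r.read_state();p=s["eef_pos"];print(s["time"],p,s["tcp_rot"],s["opening"],s["contact_force"])
R=.072
for n in range(3):
    # arc per call of .5 rad in 5 rows, in tool frame at call start (tool x = toward pivot, tool y = world +x at open)
    pass
for k in range(1,6):
    a=.1*k; print(k,"tool x",round(72*(1-np.cos(a)),1),"tool y",round(-72*np.sin(a),1),"rz",a)
E
```

```text
19.6667 [ 0.64096213 -0.15559764  0.0564027 ] [3.13839406e+00 7.57457590e-04 1.57156779e+00] 0.01539981585599255 [1.35461    0.66797458 3.21746181]
1 tool x 0.4 tool y -7.2 rz 0.1
2 tool x 1.4 tool y -14.3 rz 0.2
3 tool x 3.2 tool y -21.3 rz 0.30000000000000004
4 tool x 5.7 tool y -28.0 rz 0.4
5 tool x 8.8 tool y -34.5 rz 0.5
```

>>> drive_tool(motion=[[[0.4, -7.2, 0, 0, 0, 0.1, 10], [1.4, -14.3, 0, 0, 0, 0.2, 10], [3.2, -21.3, 0, 0, 0, 0.3, 10], [5.7, -28, 0, 0, 0, 0.4, 10], [8.8, -34.5, 0, 0, 0, 0.5, 10]]])

```text
time: 20.08
eef_pos: [0.6076, -0.1466, 0.0564]
tcp_rot: [3.136, -0.003, 1.067]
contact_force: [6.5, 0.1, -1.9]
opening: 0.015
```

>>> drive_tool(motion=[[[0.4, -7.2, 0, 0, 0, 0.1, 10], [1.4, -14.3, 0, 0, 0, 0.2, 10], [3.2, -21.3, 0, 0, 0, 0.3, 10], [5.7, -28, 0, 0, 0, 0.4, 10], [8.8, -34.5, 0, 0, 0, 0.5, 10]]])

```text
time: 20.5
eef_pos: [0.5825, -0.1225, 0.0564]
tcp_rot: [3.136, -0.007, 0.567]
contact_force: [9.0, -1.2, -4.4]
opening: 0.0151
```

>>> drive_tool(motion=[[[0.1, -3.6, 0, 0, 0, 0.05, 10], [0.4, -7.2, 0, 0, 0, 0.1, 10], [0.8, -10.8, 0, 0, 0, 0.15, 10], [1.4, -14.3, 0, 0, 0, 0.2, 10], [2.2, -17.8, 0, 0, 0, 0.25, 10]]], force=40)

```text
time: 20.92
eef_pos: [0.5753, -0.1068, 0.0565]
tcp_rot: [3.137, -0.009, 0.32]
contact_force: [9.2, -1.6, -4.6]
opening: 0.0145
```

>>> drive_tool(motion=[[[0.1, -3.6, 0, 0, 0, 0.05, 10], [0.4, -7.2, 0, 0, 0, 0.1, 10], [0.8, -10.8, 0, 0, 0, 0.15, 10], [1.4, -14.3, 0, 0, 0, 0.2, 10], [2.2, -17.8, 0, 0, 0, 0.25, 10]]])

```text
time: 21.33
eef_pos: [0.5722, -0.0903, 0.0565]
tcp_rot: [3.138, -0.01, 0.07]
contact_force: [10.7, -12.2, -6.1]
opening: 0.0142
```

```bash
python3 - <<'E'
from h import *
s=r.read_state();p=s["eef_pos"];print(s["time"],p,s["tcp_rot"],s["opening"],s["contact_force"])
d=p[:2]-[.6411,-.086];print(np.hypot(*d),"q",4.642+.072-np.arctan2(d[1],d[0])%(2*np.pi))
E
```

```text
21.3333 [ 0.57218937 -0.09032878  0.05652101] [ 3.13800564 -0.01018112  0.06954078] 0.014203024825594468 [ 10.69077539 -12.21671536  -6.11204827]
0.06904645361663103 q 1.5096724037443527
```

>>> drive_tool(motion=[[[0, -1.5, 0, 0, 0, 0, 10], [0, -3, 0, 0, 0, 0, 10], [0, -4, 0, 0, 0, 0, 10], [0, -4, 0, 0, 0, 0, 10], [0, -4, 0, 0, 0, 0, 10]]])

```text
time: 21.75
eef_pos: [0.5722, -0.0905, 0.0565]
tcp_rot: [3.134, -0.011, 0.069]
contact_force: [11.4, -9.5, -5.7]
opening: 0.0145
```

>>> drive_tool(motion=[[[0, -2, 0, 0, 0, 0, 10], [0, -4, 0, 0, 0, 0, 10], [0, -6, 0, 0, 0, 0, 10], [0, -6, 0, 0, 0, 0, 10], [0, -6, 0, 0, 0, 0, 10]]])

```text
time: 22.17
eef_pos: [0.5722, -0.0902, 0.0566]
tcp_rot: [3.128, -0.012, 0.066]
contact_force: [13.0, -19.6, -9.0]
opening: 0.0146
```

It doesn't move at 20 N, so it's at the hard stop. Relax, release and retreat upward.

>>> drive_tool(motion=[[[-1, 5, 0, 0, 0, 0, 10], [-3, 9, 0, 0, 0, 0, 10], [-3, 9, 0, 0, 0, 0, 25], [-3, 9, 0, 0, 0, 0, 45], [-3, 9, 0, 0, 0, 0, 45]]])

```text
time: 22.58
eef_pos: [0.5642, -0.0877, 0.055]
tcp_rot: [3.142, 0.001, 0.072]
contact_force: [1.0, -0.5, 0.1]
opening: 0.0451
```

>>> drive_tool(motion=[[[0, 0, -10, 0, 0, 0, 45], [0, 0, -40, 0, 0, 0, 45], [0, 0, -80, 0, 0, 0, 45], [0, 0, -110, 0, 0, 0, 45], [0, 0, -110, 0, 0, 0, 45]]])

```text
time: 23.0
eef_pos: [0.5687, -0.0877, 0.173]
tcp_rot: [3.138, -0.012, 0.073]
contact_force: [0.9, 0.3, 0.3]
opening: 0.0444
```

>>> drive_tool(motion=[[[-20, 35, 0, 0, 0, 0, 45], [-40, 70, 0, 0, 0, 0, 45], [-60, 105, 0, 0, 0, 0, 45], [-75, 140, 0, 0, 0, 0, 45], [-75, 150, 0, 0, 0, 0, 45]]])

```text
time: 23.42
eef_pos: [0.4964, -0.2504, 0.1653]
tcp_rot: [3.137, 0.002, 0.063]
contact_force: [-0.1, -0.5, 0.2]
opening: 0.0452
```

```bash
python3 - <<'E'
from h import *
s=r.read_state();print(s["time"],s["eef_pos"],s["contact_force"])
c=eyes.read_camera("top");cv2.imwrite("pics/f.png",rect(c,.046,.68,.21,800,600,1700)); cv2.imwrite("pics/f_full.png",c["img"])
E
```

```text
23.4167 [ 0.4964166  -0.2503525   0.16534762] [-0.10809054 -0.45015008  0.16576023]
```

View pics/f.png

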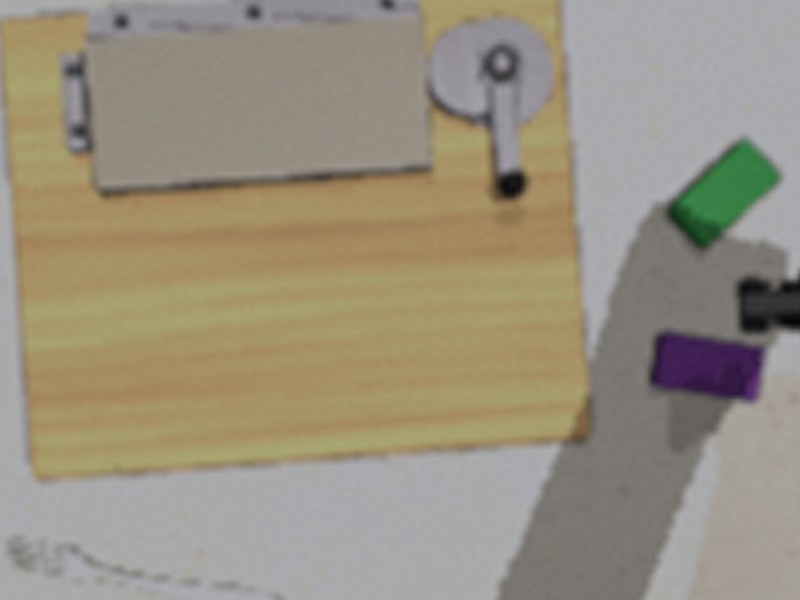

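View pics/f_full.png

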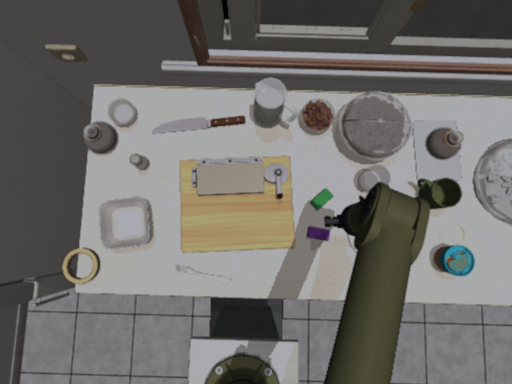

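The end view shows the lever pointing at the robot (knob at (510,184)) and the whetstone against the stop and fence. Its corners (88,38), (431,168) and (99,192) give board x 72.6, y 0.7 mm, parallel. The gripper is clear and the bystanders are unmoved. Handing in.

```bash
python3 -c "
from rig import ticket,r
s=r.read_state();print(s['time'],abs(s['qvel']).max());print(ticket.close_job())"
```

```text
23.4667 0.06473016736252858
the job is handed in; nothing more can be done
None
```

The job is done and handed in at 23.5 s; the hand-in gives no verdict, so what follows is from my own checks.

- **Dressing stone:** the grey stone went onto the middle of the round plate. I confirmed that in a picture right after release; in the last picture the arm hid the plate.
- **Lever before the push:** it started partly closed, at about q 0.27, so I opened it to its stop first.
- **Whetstone:** I shifted it about 11 mm to the right, then pushed it with both fingers until the fence stopped it, at about 19 N.
- **Clamp:** I swung the lever home by its knob until it would not move at about 20 N. I put it at q about 1.5.

**Last checks (top camera, good to about 2 mm):** the whetstone is at board x 72.6 mm and y about 0.7 mm. Its slope is about 0.072 rad, the same as the board's. The lever points at the robot, the gripper touches nothing, and I saw no bystander out of place. My estimates of the board's angle varied from 0.064 to 0.076 rad, so the camera alone proves "parallel" only to about 0.01 rad.

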